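# Set the dough sheeter's gap lever and start it

## Robot

A 6-joint arm with a two-finger parallel gripper is mounted at the origin on the work surface. World frame = base frame: x ahead of the robot, y to its left, z up, the work surface at z = 0. Lengths are in mm, angles in rad, forces in N, time in s.
With the tool pointing down it reaches from about 400 to 925 mm from the base axis. Payload 12.5 kg.
Tool frame: the origin (TCP) lies on the front face of the gripper's body, between the roots of the fingers; the fingertips stand 78 mm ahead of it and the grasp point (between the pads) lies 59 mm ahead of it (env.nose_length is the distance from the TCP to the fingertips, in mm); z points along the fingers, y is the line along which they close (so a half turn about z gives the same grasp; the last joint's range is limited). The gripper opens to 95 mm and grips with 3 to 60 N. Pads are 20 mm wide; open, the fingers measure 119 mm over their backs; the gripper's body (75 mm by 180 mm) begins 59 mm behind the grasp point.
Start: joints at [1.03, 0.491, 1.559, -0, 1.092, -0.106], TCP at [263.251, 566.866, 292.261] pointing down, gripper open.
Joint ranges: [-3.1, 3.1], [-0.84, 2.19], [0.05, 2.79], [-1.13, 4.28], [0.06, 2.93], [-2.69, 2.69]. Speed limits (rad/s): [2.22, 2.22, 2.79, 3.14, 3.14, 3.14].

## Interface

Orientations are given as [roll, pitch, yaw] about the fixed x, y, z axes, in that order (R = Rz(yaw) Ry(pitch) Rx(roll)).
In Python, from cell import env gives the robot as it stands.
- The arm moves only by the tool jog_arm, never from a script. Its argument "motion" is a list of rows, each a list of 7 numbers: the turn, a rotation vector about the tool's x, y, z in degrees, then the shift along the tool's x, y, z in mm, then the finger opening in mm, from 0 to 95.1. In form: [[wx, wy, wz, x, y, z, hand], ...]. A call has 1 to 10 rows; each row shifts and turns the commanded pose from where the row before left it, along the tool's axes as they then stand; what a row does not reach is not made up. A row lasts 1/8 s, in which the tool goes at most 62.5 mm and 10.7 degrees, less where a joint would pass 70% of its speed; a pose out of reach is approached as far as the arm can. A call is refused whole if a number of a shift passes 62.5 or a number of a turn 10.7, either way. A call with a gripper value outside its range is refused whole. The fingers move at their own pace and stop on an object; the grip force is fixed at half the most. Time passes only in rows, so rows that do not move let the fingers close. It gives the time, the measured TCP pose, the force, the opening and the grip force at its end, in the units of the state.
- env.state(): the state, without advancing time (a new reading comes with each control period).
- env.read_camera(name): name is "scene" or "side" or "wrist"; returns a dict with "color" (420x560x3 uint8, red, green, blue), "z_map" (420x560 float32, mm along the optical axis (not along the pixel's ray), 0 where there is no reading), "camera_matrix" (3x3 intrinsics, pixels), "world_to_cam" (4x4, takes a point from world to camera coordinates). Camera axes: x right, y up, looking along -z (the intrinsics and any distortion apply to the point x, -y, -z); pixel columns grow to the right and rows downward; lengths in mm; the calibration is good to about 2 mm. A picture is of the moment at which its call begins.
- env.job_done(): hands the job in; it is judged then, once.
Trained networks look in the newest picture that a camera, given by its name, has taken for a name from the list of things; names that differ only in an ending like _2 or _b are one class to them, and where a whole thing is asked for, a point or a joint stands for the part that bears it (a point fixed in the world has none). Each returns a list of dicts, best first, with "score" (0 to 1); they miss things now and then, are a little off and sometimes report something else, mostly with a low value. They report only what shows in the picture. A call takes as long as a camera call.
- env.recognise(camera, thing): "location" ([column, row] in pixels, amid what is visible of it).
The state is a dict: "t": time; "joints": joint angles; "qvel": joint speeds; "tau": joint torques, N m; "eef_pos": TCP position; "tcp_rot": TCP orientation; "ft_force": force on the tool from outside, world axes, zero at the start; "moment": the same for the moment, N m; "opening": opening from 0.0 (shut) to 1.0 (fully open); "grip_force": force on a finger pad.
Only numpy, scipy, OpenCV 4.12 (cv2) and the standard library are available. Lean on these libraries where they do the work, as an engineer would, in place of code of your own. Each camera call takes 0.05 s, during which the arm holds its last target. There are 200 camera calls.

## Task

Get the bench dough sheeter going for ring doughnuts: push the roller-gap lever over gently with a fingertip, without taking it between the fingers or forcing it, until its pointer stands on the red marker of the scale (not the yellow one), and leave it there. Then press the green start button in and let it go. Do not press the start before the gap is set, do not press the red stop button, and leave everything else on the bench where it is.

Things in the scene. Friction and masses are not known exactly. Their poses are not given: they have to be found in the camera images.
- lever_pivot (a point): Axis of the gap lever, on the -y side face of the sheeter (white and steel bench machine, 500 x 480 x 275 high, fixed, level, turned a little about z), 110 mm above the table. Its axes are the machine's: x away from the robot, y along lever axis and rollers into the machine, z up. Behind the face is the cheek: x -180 to +140 mm from here, 80 thick, top 235 mm above the table.
- gap_lever (a joint): Gap lever angle in rad about the pivot: 0 = knob straight above the pivot, positive = knob leans along machine +x (away from the robot), negative = towards the robot; stops at -0.75 and +0.75. A friction brake holds it wherever it is left; about 4 to 5 N at the knob moves it.
- lever_knob (a point): Centre of the black ball knob (36 mm diameter) on the lever's end, 190 mm from the pivot axis and 46 mm out from the side face. Below it a 16 mm wide, 8 mm thick steel bar runs to the pivot. Axes turn with the lever: z along the lever from pivot to knob, x across it in the direction of positive swing.
- lever_index (a point): Pointer of the lever: the black index blade on the bar, 150 mm from the pivot axis, passing just outside the markers. Axes as the lever's: z along the lever, x across it.
- red_marker: Centre of the red round thumb-nut marker (14 mm diameter, 12 mm long along machine y) clamped on the arc scale about 150 mm from the pivot axis and 20 mm out from the side face. It is only a mark, not a stop: the lever can pass over it. The lever is set when its centre line passes over this nut.
- yellow_marker: Centre of the yellow marker, same shape, for another product. It stands on the other side of the scale's middle; either colour may be on either side.
- start (a joint): Travel of the green start button, 0 = out, 0.006 m = fully in, pressed straight down; springs back. Fully down takes 5 N.
- start_top (a point): Centre of the top face of the green start button (28 mm diameter), on top of the cheek behind the lever's scale, facing up.
- stop (a joint): Travel of the red stop button, 0 = out, 0.006 m = fully in.
- stop_top (a point): Centre of the top face of the red stop button (34 mm diameter, yellow housing), beside the start button, 60 mm from it along machine x, facing up.
- timer: Loose round kitchen timer, 60 mm diameter, 42 mm high, white with grey dial, standing on top of the same cheek as the buttons. Origin at the centre of its underside.
- shaker: Loose steel flour shaker with side handle, 68 mm diameter, 126 mm high, on the table beside the lever. Origin at the centre of its underside.
- cutter: Loose steel ring-doughnut cutter, 84 mm diameter, 64 mm high with a bow handle, on the table beside the lever. Origin at the centre of its underside.
- scraper: Loose bench scraper, 130 x 150 mm, 23 mm high, wooden grip, on the table. Origin at the centre of its underside.
- sugar_tub: Loose white tub with blue lid, 116 mm diameter, 114 mm high, on the table. Origin at the centre of its underside.
- bowl: Loose steel bowl, 200 mm diameter, 85 mm high, on the table. Origin at the centre of its underside.
- doughnut_pan: Loose aluminium pan 240 x 330 mm with six doughnuts, 43 mm high, on the table. Origin at the centre of its underside.

How it is judged (in metres and radians):
On the way, in this order (a step that is already met when the one before it is completed fails the run):
1. the gap lever rests with its pointer on the red marker (x of red_marker in the frame of lever_index between -0.007 and 0.007 m and velocity of joint gap_lever between -0.05 and 0.05 rad/s), for 0.3 s.
2. the green start button is pressed in (value of joint start above 0.004 m), for 0.05 s.
At the end, for the whole second after the job is handed in: The lever rests with its centre line over the red marker (within the marker's 7 mm radius), the start button has been pressed at least 4 mm in after that and is out again, and the stop button is out (x of red_marker in the frame of lever_index between -0.007 and 0.007 m and velocity of joint gap_lever between -0.03 and 0.03 rad/s and value of joint each of start, stop below 0.002 m); the robot touches nothing.
It fails at once if the start button is pressed while the lever is off the red marker (value of joint start above 0.003 m and (x of red_marker in the frame of lever_index above 0.007 m or x of red_marker in the frame of lever_index below -0.007 m)).
It fails at once if the red stop button is pressed (value of joint stop above 0.003 m).
It fails at once if a loose thing on the bench or on the sheeter is lifted, carried or pushed more than 25 mm (distance of any of timer, shaker, cutter, scraper, sugar_tub, bowl, doughnut_pan from where it was at the start of the episode above 0.025 m).
It fails at once if the lever is taken between the fingers (the grasp point lies on the knob or bar) (x of the grasp point in the frame of lever_knob between -0.011 and 0.011 m and y of the grasp point in the frame of lever_knob between -0.013 and 0.013 m and z of the grasp point in the frame of lever_knob between -0.12 and 0.022 m).
It fails at once if the lever is forced (fingers on it with over 35 N) (contact force between the fingers and gap_lever above 35 N).
It also fails if it takes over 45 s, if anything falls off the work surface, if the arm or the gripper's body presses on something with over 40 N, if the wrist force passes 120 N, or if a joint passes its speed limit or range.

## Working session

There is one attempt and no reset: what is moved stays moved. The work goes in short steps, Python scripts to look and compute and a tool call to move; the robot and the scene stay as the last step left them, time stands still between calls to the robot, and variables do not carry over. Pictures are saved under pics/ and viewed, at most 10 in all, crops included, and the job is handed in when it is done.

Besides the shell and the picture viewer there is one more tool, called as a command line: name --pt "numbers of a row" for each row, then --argument value for the rest. jog_arm: Moves the arm, as the interface text tells. Its arguments: {"type":"object","properties":{"motion":{"type":"array"}},"required":["motion"]}

```bash
mkdir -p pics; cat > h.py <<'E'
from cell import env
import numpy as np, cv2
def shot(n,f=None):
    d=env.read_camera(n)
    if f: cv2.imwrite('pics/'+f,cv2.cvtColor(d['color'],cv2.COLOR_RGB2BGR))
    return d
def ray(d,uv):
    K=d['camera_matrix'];T=np.linalg.inv(d['world_to_cam'])
    v=np.array([(uv[0]-K[0,2])/K[0,0],-(uv[1]-K[1,2])/K[1,1],-1])
    return T[:3,3],T[:3,:3]@v
def pt(d,uv,r=2):
    u,v=int(round(uv[0])),int(round(uv[1]))
    z=d['z_map'][max(0,v-r):v+r+1,max(0,u-r):u+r+1];z=z[z>0]
    if not len(z): return None
    o,w=ray(d,uv);return o+w*np.median(z)
E
python3 - <<'E'
from h import *
for c in ['scene','side','wrist']:
    d=shot(c,c+'0.png')
    for n in ['lever_knob','lever_index','lever_pivot','red_marker','yellow_marker','start_top','stop_top','timer','shaker','cutter']:
        for r in env.recognise(c,n)[:2]:
            p=pt(d,r['location']);print(c,n,round(r['score'],2),np.round(r['location']),None if p is None else np.round(p))
print(env.state())
E
```

```text
scene lever_knob 0.87 [313. 274.] [632. 135. 307.]
scene lever_index 0.74 [401. 274.] [466. 195. 260.]
scene red_marker 0.58 [353. 266.] [436.  40.   1.]
scene red_marker 0.18 [374. 293.] [536. 203. 260.]
scene start_top 0.65 [401. 272.] [465. 191. 260.]
scene start_top 0.26 [356. 270.] [537. 146. 254.]
scene stop_top 0.74 [376. 294.] [535. 206. 260.]
scene timer 0.91 [315. 334.] [676. 223. 275.]
scene shaker 0.82 [250. 299.] [728.  45. 119.]
scene cutter 0.53 [321. 281.] [551.  61.  63.]
side lever_knob 0.74 [228. 178.] [617. 114. 202.]
side lever_index 0.62 [227. 184.] [613. 117. 183.]
side lever_pivot 0.91 [156. 163.] [546. 378. 153.]
side start_top 0.68 [216. 137.] [667. 212. 276.]
side start_top 0.41 [170. 176.] [470. 188. 260.]
side stop_top 0.67 [312. 252.] [ 635. -203.  114.]
side timer 0.64 [218. 138.] [666. 203. 274.]
side shaker 0.71 [277. 210.] [698.  -7.  98.]
side cutter 0.69 [236. 245.] [553.  27.  26.]
wrist lever_pivot 0.88 [297. 331.] [363. 533. 154.]
wrist timer 0.52 [298. 329.] [361. 535. 154.]
{'t': 1.65, 'joints': array([ 1.03042551e+00,  4.90875162e-01,  1.55890514e+00, -1.73853391e-05,
        1.09168599e+00, -1.05598096e-01]), 'qvel': array([ 0.00114932, -0.0021828 ,  0.00042565,  0.00112739, -0.00095176,
        0.00074736]), 'tau': array([-1.42466815e-03, -6.12459469e+01, -2.58428836e+01,  6.92774914e-02,
        4.45034669e-02, -5.07867549e-05]), 'eef_pos': array([263.23793632, 566.86945482, 292.27460685]), 'tcp_rot': array([3.14146863e+00, 2.86610388e-05, 2.70682794e+00]), 'ft_force': array([ 0.06383058, -0.00642507,  0.63454359]), 'moment': array([0.01733424, 0.05151365, 0.01866986]), 'grip_force': 0.0, 'opening': 0.9993440083230551}
```

```bash
python3 -c "
import cv2,numpy as np
a=[cv2.imread('pics/%s0.png'%c) for c in ['scene','side']]
cv2.imwrite('pics/both.png',cv2.resize(np.vstack(a),(800,1200))[:600]);cv2.imwrite('pics/both2.png',cv2.resize(a[1],(800,600)))"
```

```text
(no output)
```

View pics/both.png

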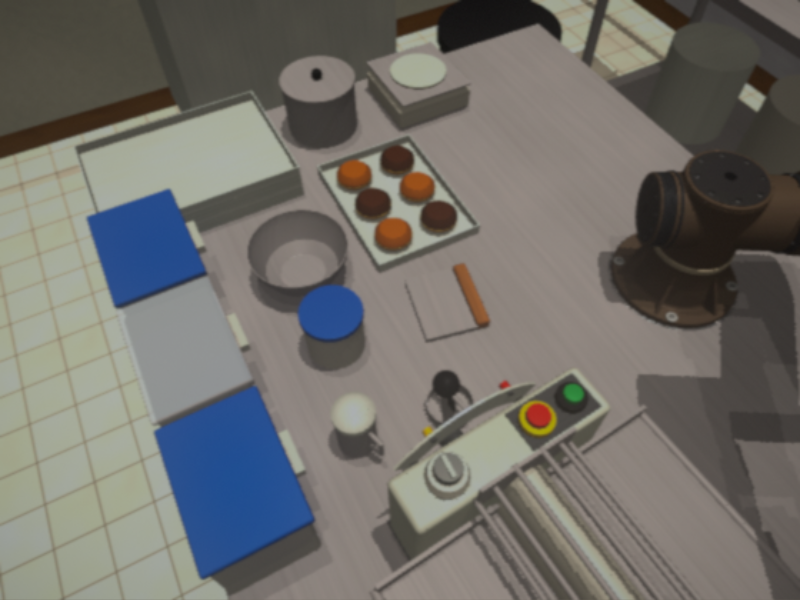

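View pics/both2.png

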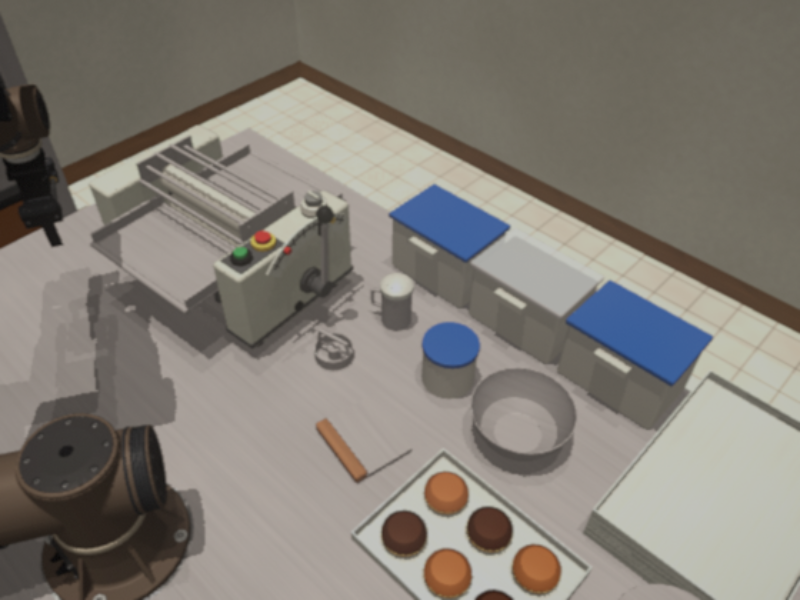

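The scene view shows the knob at about (312,268), the red marker at (353,270), yellow at (299,302), green start at (400,275) and stop at (377,290), all in camera pixels. In the side view the knob is at (227,149), the pivot hub at (218,196) and the red marker at (201,175). Red is on the robot's side, so the lever has to go towards the robot.

```bash
cat >> h.py <<'E'
def tri(d1,p1,d2,p2):
    o1,w1=ray(d1,p1);o2,w2=ray(d2,p2)
    A=np.stack([w1,-w2],1);s=np.linalg.lstsq(A,o2-o1,rcond=None)[0]
    a,b=o1+s[0]*w1,o2+s[1]*w2
    return (a+b)/2,np.linalg.norm(a-b)
def blob(d,kind,c,r=9):
    im=cv2.cvtColor(d['color'],cv2.COLOR_RGB2HSV).astype(int);H,S,V=im[...,0],im[...,1],im[...,2]
    m={'red':((H<8)|(H>170))&(S>120)&(V>60),'yellow':(abs(H-26)<7)&(S>120),'green':(abs(H-65)<20)&(S>100)&(V>50),'black':(V<45)}[kind]
    yy,xx=np.mgrid[:420,:560];m=m&(abs(xx-c[0])<=r)&(abs(yy-c[1])<=r)
    n=m.sum();return (np.array([xx[m].mean(),yy[m].mean()]) if n else None),n
E
python3 - <<'E'
from h import *
a=shot('scene');b=shot('side')
for n,k,c1,c2,r in [('red','red',(353,270),(201,175),6),('yellow','yellow',(299,302),(232,144),6),('start','green',(400,275),(168,177),12),('stop','red',(377,290),(184,167),10),('knob','black',(312,268),(227,149),12),('hub','black',None,(218,196),9)]:
    if c1: p,m=blob(a,k,c1,r)
    q,m2=blob(b,k,c2,r)
    if c1 and p is not None and q is not None: print(n,p,m,q,m2,tri(a,p,b,q),pt(a,p,1),pt(b,q,1))
    else: print(n,p,q,m2)
# cheek side face fit from side depth + top edge
T=b; P=[pt(T,(u,v),0) for u in range(160,250) for v in range(150,240)]
P=np.array([p for p in P if p is not None]); f=P[(P[:,2]>30)&(P[:,2]<200)&(P[:,1]>100)&(P[:,1]<260)&(P[:,0]>400)]
best=None
rng=np.random.default_rng(0)
for _ in range(400):
    i=f[rng.choice(len(f),2)][:,:2]; t=i[1]-i[0]
    if np.linalg.norm(t)<80: continue
    t/=np.linalg.norm(t);n=np.array([-t[1],t[0]]);s=abs((f[:,:2]-i[0])@n)<2
    if best is None or s.sum()>best.sum(): best=s
g=f[best][:,:2];c=g.mean(0);t=np.linalg.svd(g-c,full_matrices=False)[2][0];t*=np.sign(t[0])
print('face',best.sum(),c,t,np.arctan2(t[1],t[0]),'x range',((g-c)@t).min(),((g-c)@t).max())
import cv2
x=b['color'][120:230,140:270];cv2.imwrite('pics/crop.png',cv2.cvtColor(cv2.resize(x,None,fx=4.5,fy=4.5,interpolation=2),cv2.COLOR_RGB2BGR))
E
```

```text
red [352.75       269.04166667] 24 [200.84210526 174.84210526] 19 (array([539.53401906, 138.55606904, 249.66413945]), np.float64(0.7528967979757961)) [540.84385015 140.29117815 253.71744723] [536.36360907 133.50907964 254.68913385]
yellow [298.79310345 301.34482759] None 0
start [401.05806452 274.87096774] 155 [167.89361702 176.5106383 ] 47 (array([466.91190269, 194.61309273, 255.20094971]), np.float64(2.597718499711882)) [468.04992448 196.71283342 259.69961218] [464.47282987 188.08458671 260.56496524]
stop [376.51741294 290.56716418] 201 [183.22535211 165.49295775] 71 (array([527.16088635, 199.96816884, 255.49365781]), np.float64(0.7181089755754342)) [528.95407106 201.65396246 260.50110896] [525.57070188 196.91143911 258.20486189]
knob [311.57142857 274.85714286] None 0
hub [311.57142857 274.85714286] None 0
face 1772 [563.2982449  160.59632333] [0.99727862 0.0737249 ] 0.0737918487645125 x range -137.33262535873038 185.09489316891046
```

View pics/crop.png

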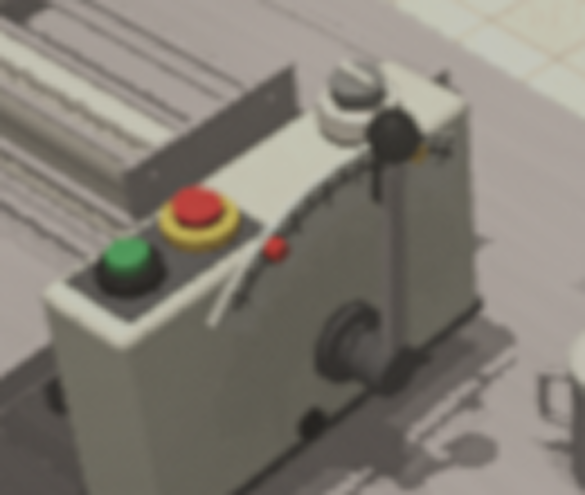

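```bash
python3 - <<'E'
from h import *
a=shot('scene');b=shot('side')
print('knob',tri(a,(312.2,268),b,(227.3,150)))
print('yellow',tri(a,(298.8,301.3),b,(233,154)))
print('hub end',pt(b,(221,200)))
for n in ('timer','shaker','cutter'): pass
for px in ((312,268),(311,267),(313,269)): print(pt(a,px,0))
print('shaker',env.recognise('scene','shaker')[0])
E
```

```text
knob (array([625.06738639, 119.32894612, 299.44166151]), np.float64(3.255728241247007))
yellow (array([666.87077973, 145.39938906, 246.77656378]), np.float64(4.326474940172624))
hub end [593.50579646 126.59821185 122.61858655]
[628.94802488 126.83658473 315.12220444]
[630.17261911 125.14456246 317.22830339]
[628.70993729 129.88575647 316.22913779]
shaker {'location': [247.8, 299.9], 'score': 0.93}
```

jog_arm --pt "0 0 -9.7 0 0 -45 0" --pt "0 0 -9.7 0 0 -45 0" --pt "0 0 -9.7 0 0 -45 0" --pt "0 0 0 0 0 0 0" --pt "0 0 0 0 0 0 0"

```text
t: 2.52
eef_pos: [263.1, 566.6, 426.4]
tcp_rot: [-3.141, -0.001, -3.07]
ft_force: [-0.2, 0.4, -0.6]
opening: 0.532
grip_force: 0.0
```

jog_arm --pt "0 0 0 -38 -47 0 0" --pt "0 0 0 -38 -47 0 0" --pt "0 0 0 -38 -47 0 0" --pt "0 0 0 -38 -47 0 0" --pt "0 0 0 -38 -47 0 0" --pt "0 0 0 -38 -47 0 0" --pt "0 0 0 -38 -47 0 0" --pt "0 0 0 -38 -47 0 0" --pt "0 0 0 -38 -47 0 0" --pt "0 0 0 -38 -47 0 0"

```text
t: 3.78
eef_pos: [677.7, 124.2, 425.4]
tcp_rot: [3.141, -0.003, -3.07]
ft_force: [0.8, 1.5, -0.3]
opening: 0.006
grip_force: 0.0
```

jog_arm --pt "0 0 0 0 0 0 0" --pt "0 0 0 0 0 0 0"

```text
t: 4.03
eef_pos: [676.3, 126.0, 425.7]
tcp_rot: [3.141, -0.002, -3.07]
ft_force: [-0.7, 0.6, 0.0]
opening: 0.005
grip_force: 0.0
```

```bash
python3 - <<'E'
from h import *
d=shot('wrist','w1.png')
for n in ['lever_knob','red_marker','start_top','stop_top','yellow_marker','timer','lever_index']:
    for r in env.recognise('wrist',n)[:2]:
        p=pt(d,r['location']);print(n,round(r['score'],2),np.round(r['location']),None if p is None else np.round(p))
E
```

```text
lever_knob 0.93 [284. 149.] [616. 121. 315.]
red_marker 0.73 [314.  48.] [540. 139. 254.]
start_top 0.48 [207. 200.] [705.  24. 125.]
stop_top 0.97 [387.  32.] [527. 194. 260.]
stop_top 0.53 [438. 134.] [599. 243. 271.]
yellow_marker 0.48 [310. 202.] [666. 149. 254.]
timer 0.66 [315.  46.] [539. 141. 254.]
timer 0.65 [373. 208.] [663. 200. 274.]
lever_index 0.61 [283. 151.] [618. 121. 316.]
```

View pics/w1.png

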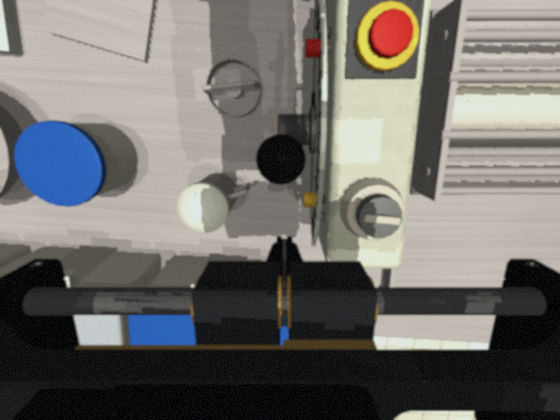

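The wrist view shows the knob at (281,160), red marker at (313,47), yellow at (310,199) and stop at (390,33). The closed fingertip at (284,240) sits on the far side of the knob, in line with it. Next I lower it and push towards the robot.

jog_arm --pt "0 0 0 0 -7 37 0" --pt "0 0 0 0 0 37 0" --pt "0 0 0 0 0 0 0" --pt "0 0 0 10 0 0 0" --pt "0 0 0 8 0 0 0" --pt "0 0 0 8 0 0 0" --pt "0 0 0 8 0 0 0" --pt "0 0 0 8 0 0 0" --pt "0 0 0 0 0 0 0"

```text
t: 5.55
eef_pos: [634.4, 115.7, 353.3]
tcp_rot: [3.142, -0.001, -3.068]
ft_force: [-0.4, 0.2, 0.6]
opening: 0.004
grip_force: 0.0
```

jog_arm --pt "0 0 0 8 0 0 0" --pt "0 0 0 8 0 0 0" --pt "0 0 0 8 0 0 0" --pt "0 0 0 8 0 0 0" --pt "0 0 0 8 0 0 0" --pt "0 0 0 0 0 0 0" --pt "0 0 0 0 0 0 0"

```text
t: 6.42
eef_pos: [595.1, 112.9, 353.3]
tcp_rot: [3.142, -0.001, -3.068]
ft_force: [0.1, 0.3, 0.7]
opening: 0.009
grip_force: 0.0
```

```bash
python3 - <<'E'
from h import *
d=shot('wrist','w2.png')
for n in ['lever_knob','red_marker']:
    for r in env.recognise('wrist',n)[:2]:
        p=pt(d,r['location']);print(n,round(r['score'],2),np.round(r['location']),None if p is None else np.round(p))
E
```

```text
lever_knob 0.65 [292. 212.] [558. 114. 313.]
red_marker 0.76 [333. 162.] [540. 140. 254.]
```

View pics/w2.png

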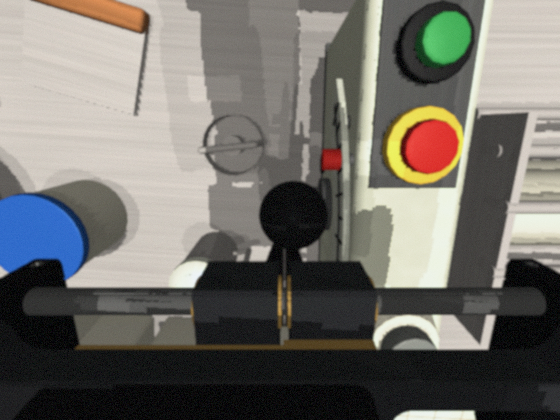

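The lever is moving; the knob is at (293,215) and the red nut at (333,160). I push on in smaller steps.

jog_arm --pt "0 0 0 7 0 0 0" --pt "0 0 0 7 0 0 0" --pt "0 0 0 6 0 0 0" --pt "0 0 0 5 0 0 0" --pt "0 0 0 3 0 0 0" --pt "0 0 0 0 0 0 0" --pt "0 0 0 0 0 0 0"

```text
t: 7.45
eef_pos: [567.1, 110.9, 353.4]
tcp_rot: [3.142, -0.001, -3.068]
ft_force: [-0.3, -0.4, -0.4]
opening: -0.0
grip_force: 0.0
```

```bash
cat > m.py <<'E'
from h import *
import sys
from scipy.optimize import least_squares
d=shot('wrist','w_%s.png'%sys.argv[1]);a=shot('scene','s_%s.png'%sys.argv[1]);b=shot('side','d_%s.png'%sys.argv[1])
piv=np.array([606,164,110.]);t=np.array([.9973,.0737,0]);n=np.array([-.0737,.9973,0])
for k,c in (('wrist',d),('scene',a),('side',b)):
  for nm in ['lever_knob','red_marker','lever_index']:
    for r in env.recognise(k,nm)[:1]:
        p=pt(c,r['location']);o,w=ray(c,r['location'])
        off={'lever_knob':46,'red_marker':20,'lever_index':40}[nm]
        s=((piv-off*n-o)@n)/(w@n);q=o+s*w-piv
        print(k,nm,round(r['score'],2),np.round(r['location'],1),None if p is None else np.round(p),'plane-> x %.1f z %.1f ang %.3f'%(q@t,q[2],np.arctan2(q@t,q[2])))
x=b['color'][120:230,140:270];y=a['color'][220:330,280:410]
cv2.imwrite('pics/c_%s.png'%sys.argv[1],cv2.cvtColor(cv2.resize(np.hstack([x,y]),None,fx=3,fy=3,interpolation=2),cv2.COLOR_RGB2BGR))
E
python3 m.py 3
```

```text
wrist lever_knob 0.74 [293.9 212.6] [533. 113. 305.] plane-> x -80.8 z 207.7 ang -0.371
wrist red_marker 0.55 [331.1 201.7] [538. 139. 254.] plane-> x -70.4 z 147.9 ang -0.445
wrist lever_index 0.73 [290.9 212.5] [533. 111. 304.] plane-> x 13.5 z -111.3 ang 3.021
scene lever_knob 0.66 [334.1 269.1] [567. 116. 236.] plane-> x -43.9 z 122.5 ang -0.344
scene lever_index 0.95 [337.3 272.1] [561. 121. 226.] plane-> x -48.4 z 114.5 ang -0.400
side lever_knob 0.66 [217.9 185. ] [577. 114. 202.] plane-> x -30.5 z 90.0 ang -0.327
side lever_index 0.57 [215.1 185. ] [567. 114. 209.] plane-> x -35.9 z 90.3 ang -0.379
```

View pics/c_3.png

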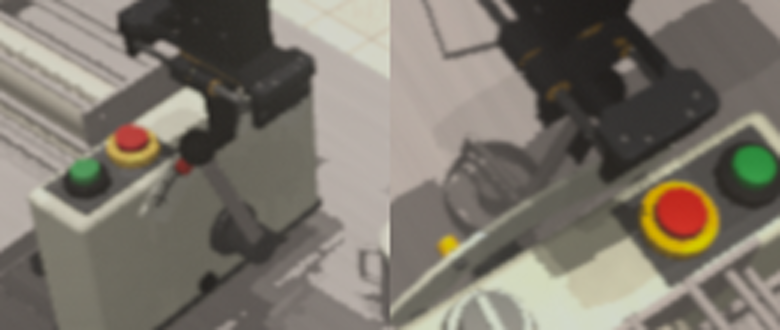

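The side crop shows the knob just short of the red nut (knob about (206,169), red about (201,175)). The lever is at about -0.38 and has to reach about -0.45.

jog_arm --pt "0 0 0 4 0 0 0" --pt "0 0 0 4 0 0 0" --pt "0 0 0 3 0 0 0" --pt "0 0 0 1 0 0 0" --pt "0 0 0 0 0 0 0" --pt "0 0 0 0 0 0 0"

```text
t: 8.8
eef_pos: [555.3, 110.0, 353.3]
tcp_rot: [3.142, -0.0, -3.068]
ft_force: [2.7, 0.1, -2.5]
opening: 0.003
grip_force: 1.4
```

jog_arm --pt "0 0 0 -30 0 0 0" --pt "0 0 0 -50 0 -30 0" --pt "0 0 0 -40 0 -40 0" --pt "0 0 0 0 0 0 0"

```text
t: 9.3
eef_pos: [676.8, 118.8, 425.4]
tcp_rot: [3.141, 0.003, -3.069]
ft_force: [-0.5, 0.0, -0.1]
opening: 0.003
grip_force: 0.0
```

```bash
python3 m.py 4; python3 -c "
import cv2,numpy as np
a=cv2.imread('pics/w_4.png');cv2.imwrite('pics/v4.png',np.hstack([cv2.resize(a[0:260,180:440],(400,400)),cv2.resize(cv2.imread('pics/d_4.png')[130:220,160:250],(400,400),interpolation=2)]))"
```

```text
wrist lever_knob 0.91 [295.5  42.8] [540. 117. 258.] plane-> x -39.2 z 277.7 ang -0.140
wrist red_marker 0.72 [322.9  45.8] [540. 139. 254.] plane-> x -67.1 z 146.1 ang -0.430
wrist lever_index 0.94 [289.9  45.1] [543. 113. 262.] plane-> x -141.6 z -187.8 ang -2.495
scene lever_knob 0.87 [349.8 258.1] [535. 120. 261.] plane-> x -82.1 z 131.0 ang -0.560
scene red_marker 0.37 [352.3 268.6] [541. 139. 254.] plane-> x -66.5 z 144.0 ang -0.433
scene lever_index 0.76 [346.8 258. ] [541. 118. 262.] plane-> x -66.3 z 156.1 ang -0.402
side lever_knob 0.93 [217.5 187.4] [575. 114. 194.] plane-> x -33.0 z 82.3 ang -0.381
side lever_index 0.77 [215.  187.7] [564. 111. 202.] plane-> x -37.4 z 80.7 ang -0.434
```

View pics/v4.png

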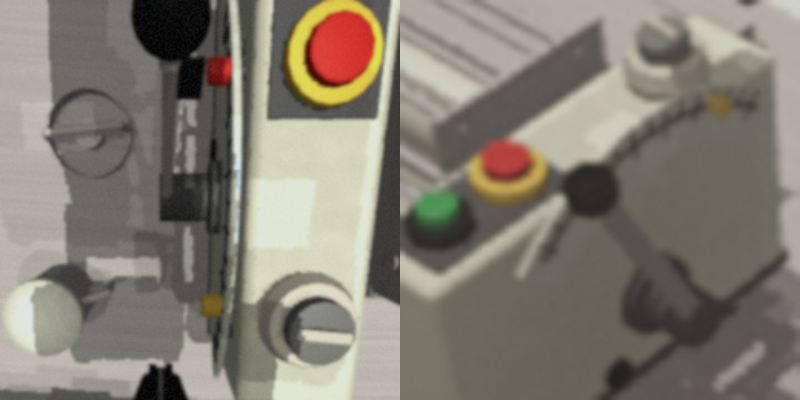

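The wrist view (left) shows the pointer blade at about the same height as the red nut, perhaps 3 mm off. I check this by triangulating the knob.

```bash
python3 - <<'E'
from h import *
import h
from scipy.optimize import minimize_scalar
piv=np.array([606,164,110.]);t=np.array([.9973,.0737,0]);n=np.array([-.0737,.9973,0]);z=np.array([0,0,1.])
D={k:shot(k) for k in('scene','side','wrist')}
def proj(d,p):
    q=d['world_to_cam']@np.r_[p,1];K=d['camera_matrix'];return np.array([K[0,0]*q[0]/-q[2]+K[0,2],K[1,1]*-q[1]/-q[2]+K[1,2]])
def fit(d,uv,R,off):
    f=lambda a:np.linalg.norm(proj(d,piv-off*n+R*(np.sin(a)*t+np.cos(a)*z))-uv)
    r=minimize_scalar(f,bounds=(-.75,.3),method='bounded');return round(r.x,3),round(r.fun,1)
def dark(d,c,r):
    g=d['color'].max(2);m=np.zeros((420,560),np.uint8);y0,x0=max(0,c[1]-r),c[0]-r
    m[y0:c[1]+r,x0:c[0]+r]=g[y0:c[1]+r,x0:c[0]+r]<45
    k=max(cv2.findContours(m,0,1)[0],key=cv2.contourArea);return cv2.minEnclosingCircle(k),cv2.contourArea(k)
print('side dark',dark(D['side'],(203,173),9),'scene',dark(D['scene'],(351,254),12))
for name,uv in (('side',(202.8,172.7)),('wrist',(291.2,13.7))): print(name,'knob',fit(D[name],np.array(uv),190,46))
c=dark(D['scene'],(351,254),12)[0][0];print('scene knob',fit(D['scene'],np.array(c),190,46),'tri',tri(D['side'],(202.8,172.7),D['scene'],c))
for name,g in (('scene',(352,268)),('wrist',(322,46))):
    p,m=blob(D[name],'red',g,8);print(name,'red',p,m,fit(D[name],p,152,20))
x=D['scene']['color'][225:300,315:390];y=D['wrist']['color'][0:90,260:350]
cv2.imwrite('pics/z.png',cv2.cvtColor(np.hstack([cv2.resize(x,(400,400)),cv2.resize(y,(400,400))]),cv2.COLOR_RGB2BGR))
for R in (150,):
  for a in (-.40,-.43,-.46): print('index px pred',a,[np.round(proj(D[k],piv-30*n+R*(np.sin(a)*t+np.cos(a)*z)),1) for k in('scene','wrist')],[np.round(proj(D[k],piv-46*n+190*(np.sin(a)*t+np.cos(a)*z)),1) for k in('scene','wrist','side')])
E
```

```text
side dark (((202.5, 175.5), 3.5356338024139404), 4.5) scene (((347.5, 249.0), 0.5001000165939331), 0.0)
side knob (np.float64(-0.446), np.float64(0.3))
wrist knob (np.float64(-0.455), np.float64(0.8))
scene knob (np.float64(-0.378), np.float64(0.7)) tri (array([532.48383412, 110.71545509, 278.74419911]), np.float64(8.334908868113684))
scene red [352.44444444 268.92592593] 27 (np.float64(-0.472), np.float64(1.1))
wrist red [322.3974359   46.93589744] 234 (np.float64(-0.485), np.float64(1.0))
index px pred -0.4 [array([345.6, 268.1]), array([309.1,  62.8])] [array([349.2, 249.1]), array([290.5,  27.4]), array([204.5, 170. ])]
index px pred -0.43 [array([347.1, 267.5]), array([309.1,  57.7])] [array([351.2, 248.5]), array([290.4,  19.8]), array([203.2, 171.6])]
index px pred -0.46 [array([348.7, 267. ]), array([309. ,  52.7])] [array([353.2, 247.9]), array([290.4,  12.5]), array([202. , 173.3])]
```

View pics/z.png

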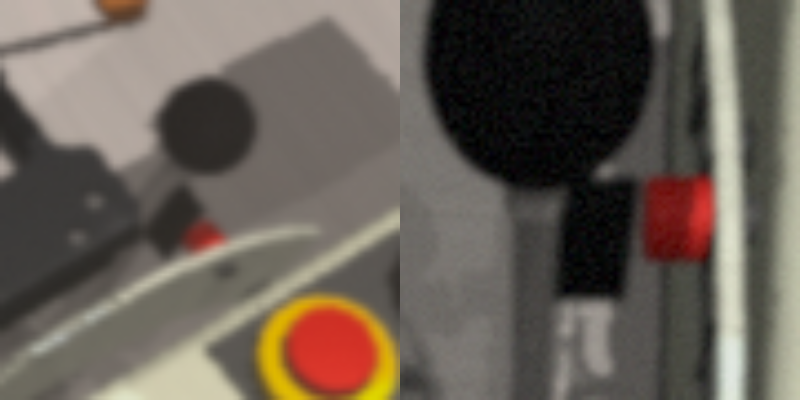

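In both close-ups the blade lies next to the red nut. The estimate puts it about 2–3 mm short of centre, so I give it one gentle 3 mm nudge and then retract.

jog_arm --pt "0 0 0 40 0 40 0" --pt "0 0 0 50 0 30 0" --pt "0 0 0 15 0 0 0" --pt "0 0 0 7 0 0 0" --pt "0 0 0 5 0 0 0" --pt "0 0 0 3 0 0 0" --pt "0 0 0 3 0 0 0" --pt "0 0 0 0 0 0 0" --pt "0 0 0 0 0 0 0"

```text
t: 11.18
eef_pos: [552.8, 109.7, 353.1]
tcp_rot: [3.142, 0.0, -3.069]
ft_force: [4.0, -0.6, -2.3]
opening: 0.004
grip_force: 2.1
```

jog_arm --pt "0 0 0 -30 0 0 0" --pt "0 0 0 -50 0 -30 0" --pt "0 0 0 -43 0 -40 0" --pt "0 0 0 0 0 0 0" --pt "0 0 0 0 0 0 0"

```text
t: 11.8
eef_pos: [674.4, 118.7, 422.1]
tcp_rot: [3.141, -0.002, -3.068]
ft_force: [0.5, 0.2, -0.6]
opening: 0.005
grip_force: 0.0
```

```bash
python3 - <<'E'
from h import *
D={k:shot(k) for k in('scene','side','wrist')}
x=D['scene']['color'][225:300,315:390];y=D['wrist']['color'][0:90,260:350]
cv2.imwrite('pics/z2.png',cv2.cvtColor(np.hstack([cv2.resize(x,(400,400)),cv2.resize(y,(400,400))]),cv2.COLOR_RGB2BGR))
for k in ('scene','wrist'):
    d=D[k]
    for nm in('start_top','stop_top'):
        for r in env.recognise(k,nm)[:2]: print(k,nm,r['score'],r['location'],pt(d,r['location']))
print(env.state()['eef_pos'],env.state()['ft_force'])
E
```

```text
scene start_top 0.67 [402.1, 271.3] [461.26917867 191.26295111 258.98111305]
scene stop_top 0.79 [377.2, 295.3] [532.7446193  209.70046271 259.02124403]
wrist stop_top 0.78 [399.7, 33.4] [525.64123946 195.58627694 259.62037962]
[674.70748871 118.7453014  423.24208306] [ 0.915503   -0.1520456   0.56361673]
```

View pics/z2.png

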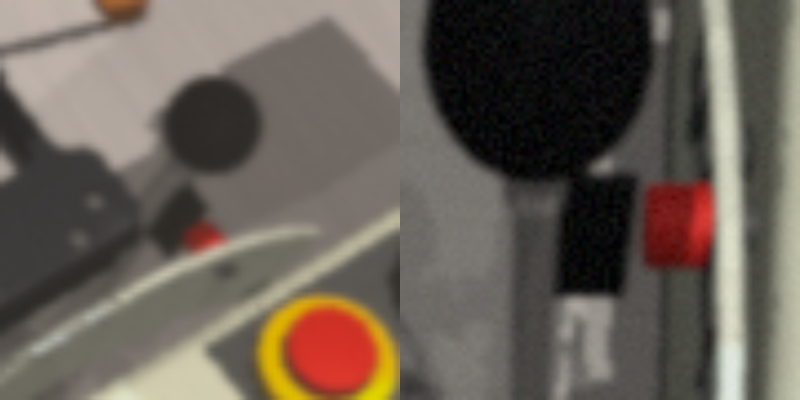

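The blade now sits beside the red nut to within about 2 mm. Next is the start button, at about (467,195,260).

jog_arm --pt "0 0 0 40 18 0 0" --pt "0 0 0 40 18 0 0" --pt "0 0 0 40 18 0 0" --pt "0 0 0 40 18 0 0" --pt "0 0 0 41 19 0 0" --pt "0 0 0 0 0 35 0" --pt "0 0 0 0 0 35 0" --pt "0 0 0 0 0 0 0" --pt "0 0 0 0 0 0 0"

```text
t: 13.28
eef_pos: [468.4, 194.9, 354.5]
tcp_rot: [3.141, 0.001, -3.069]
ft_force: [-0.1, 0.1, -0.4]
opening: 0.006
grip_force: 0.0
```

```bash
python3 - <<'E'
from h import *
x=shot('scene')['color'][215:315,330:430];y=shot('side')['color'][120:220,130:230]
cv2.imwrite('pics/z3.png',cv2.cvtColor(np.hstack([cv2.resize(x,(400,400)),cv2.resize(y,(400,400))]),cv2.COLOR_RGB2BGR))
E
```

```text
(no output)
```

View pics/z3.png

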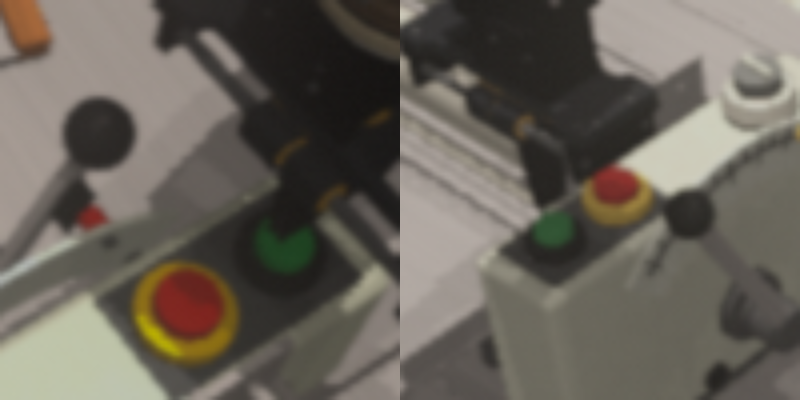

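The fingertip stands right above the green button in both views, clear of the stop button. I press down in small steps.

jog_arm --pt "0 0 0 0 0 10 0" --pt "0 0 0 0 0 5 0" --pt "0 0 0 0 0 3 0" --pt "0 0 0 0 0 2 0" --pt "0 0 0 0 0 1 0" --pt "0 0 0 0 0 0 0" --pt "0 0 0 0 0 0 0"

```text
t: 14.25
eef_pos: [467.9, 194.8, 332.4]
tcp_rot: [3.142, -0.0, -3.068]
ft_force: [-3.4, -1.9, 3.4]
opening: 0.006
grip_force: 2.0
```

jog_arm --pt "0 0 0 0 0 1 0" --pt "0 0 0 0 0 1 0" --pt "0 0 0 0 0 0 0" --pt "0 0 0 0 0 0 0"

```text
t: 14.75
eef_pos: [467.9, 194.8, 330.8]
tcp_rot: [3.142, 0.0, -3.068]
ft_force: [-4.9, -2.1, 11.0]
opening: 0.001
grip_force: 5.1
```

11 N is more than the 5 N needed, so the button is fully in. Now I lift off.

jog_arm --pt "0 0 0 0 0 -10 0" --pt "0 0 0 0 0 -40 0" --pt "0 0 0 0 0 -40 0" --pt "0 0 0 0 0 -20 0" --pt "0 0 0 0 0 0 0" --pt "0 0 0 0 0 0 0" --pt "0 0 0 0 0 0 0"

```text
t: 15.62
eef_pos: [467.9, 194.8, 439.2]
tcp_rot: [-3.141, -0.002, -3.069]
ft_force: [0.1, 0.3, 0.6]
opening: 0.004
grip_force: 0.0
```

```bash
python3 - <<'E'
from h import *
print(env.state()['ft_force'],env.state()['eef_pos'])
d=shot('scene');p,m=blob(d,'green',(401,275),12);print(p,m,pt(d,p,1))
print(env.job_done())
E
```

```text
[0.07461389 0.29669982 0.63211081] [467.90540493 194.80578237 439.19384183]
[401.00671141 275.2147651 ] 149 [468.44434365 197.17501206 259.42387068]
the job is handed in; nothing more can be done
None
```

I set the gap lever on the red marker (pointer within about 2 mm by camera), then pressed the green start button fully in and released it. The job is handed in, but no verdict came back.

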